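Reload the sprung magazine of the card stapler

TASK

The bench stapler for the jewellery display cards has run empty: pull its follower back by the red thumb grip until the hidden catch takes and holds it, set the stick of copper staples astride the rail between follower and driver head, then press the orange release button so that the follower closes and feeds the stick fully home into the head. The catch sits a little differently on every machine, so go by feel: stop pulling once the follower comes softly against its back stop and never haul on it, do not force the staples down and do not lean on the button. Leave the tape, loupe, pliers and bead jar where they are.

Things in the scene. Friction and masses are not known exactly. Their poses are not given: they have to be found in the camera images.
- stapler: Bench stapler, blue-grey on a dark iron base 280 x 84 mm, fixed. Origin on the table; +x runs along the track to the front, z up; x, y, z below are in this frame. Base x -130 to 150 mm. Magazine body y +-22 mm, top at z 30 mm; on it the steel staple rail, x -66 to 100 mm, 9.5 mm wide at y = 0, shoulders rounded, top at z 45 mm, nothing over 34 mm high beside it.
- follower (a joint): Travel of the sprung follower, m: 0 = foremost (magazine empty), grows as it is pulled back to -x. A spring (6 N at 0, 9 N at 0.09) drives it forward against an oil damper (50 N per m/s both ways): let go, it closes by itself at about 0.15 m/s. Pulled back far enough it clicks under a hidden sprung catch (see catch_housing) and stays there when let go.
- follower_nose (a point): Point on the follower's flat front face, z 48 mm, at x = 98 mm minus the travel. The follower's saddle rides on the rail, 16 mm wide, 50 mm long behind this face, up to z 50 mm.
- thumb_grip (a point): Middle of the gripping zone of the follower's upright red ribbed thumb grip, which moves with it: 12 mm wide across the track (y), 16 mm along it, z 50 to 88 mm; this point is at z 74 mm, x = 54 mm minus the travel. Pinch it across the track from above.
- catch_housing (a point): Centre of the top of the rear housing (x -125 to -66 mm, y +-21 mm, up to z 64 mm) that hides the catch. The catch takes at a travel between 0.070 and 0.090, other at every start, not measured; the pull rises 1 to 4 N in the 10 mm before. About 2.5 mm beyond, the follower meets a rubber back stop (about 10 N per mm) that moves with the catch; over 20 N on it does harm.
- button_top (a point): Centre of the top of the round orange release button (21 mm across, 6 mm of travel) on the rear housing as it stands unpressed: x = -100 mm, z 71 mm. Press it straight down: 2 N to start, some 4 N at 3.5 mm, where the catch lets the follower go; it springs back up. It also dips as the follower's tooth passes the catch. Over 25 N on it does harm.
- head_top (a point): Top of the driver head at the front: the head spans x 88 to 126 mm, y +-24 mm, up to z 84 mm. A tunnel (23 mm wide, roof at z 51 mm) runs into it over the rail from x = 88 mm to the front stop at x = 100 mm.
- rail_drop (a point): Point on the top of the rail, z 45 mm, at x = 59 mm: a stick set down centred here clears the head by 4 mm in front and the caught follower by 6 mm or more behind.
- throat_stop (a point): Point on the top of the rail at the front stop inside the head, x = 100 mm: a stick fed fully home has its front end here and its centre at x = 75 mm.
- staple_stick: Loose stick of copper-coloured staples, 50 x 16 x 15 mm, 45 g, an inverted U lying legs down: its length is x; crown and legs 2 mm thick; the gap between the legs 12 mm wide, 13 mm deep. Origin: centre of the underside. Seated astride the rail its underside is at z 32 mm of the stapler. Either end may go first. Over 30 N between it and stapler or follower does harm.
- tape_roll: Bystander: roll of tan tape, 69 mm across, 18 mm high, flat on the table; origin under its centre.
- loupe: Bystander: folding loupe, 42 x 75 x 15 mm; origin under its centre.
- pliers_flat: Bystander: blue-handled pliers, 130 x 38 x 11 mm; origin under the centre.
- bead_jar_a: Bystander: clear jar of pink beads with a white lid, 44 mm across, 48 mm high; origin under its centre.

How it is judged:
By the outcome, as a careful person would: the job done as asked, in the order asked, and still so for the second after the job is handed in, with the robot touching nothing.
It also fails if it takes over 59 s, if anything falls off the work surface, if the arm or the gripper's body presses on something with over 40 N, if the wrist force passes 120 N, or if a joint passes its speed limit or range.

ROBOT

A 6-joint arm with a two-finger parallel gripper is mounted at the origin on a cart in front of the work surface, level with it; the furniture and walls round the work are solid. World frame = base frame: x ahead of the robot, y to its left, z up, the work surface at z = 0. Lengths are in m, angles in rad, forces in N, time in s.
With the tool pointing down it reaches from about 0.25 to 0.725 m from the base axis. Payload 4 kg.
Tool frame: the origin (TCP) lies midway between the tips of the shut fingers; the grasp point (between the pads) lies 19 mm behind it; z points along the fingers, y is the line along which they close (so a half turn about z gives the same grasp; the last joint's range is limited). The gripper opens to 85 mm and grips with 20 to 120 N. Pads are 22 mm wide; open, the fingers measure 114 mm over their backs; the gripper's body (76 mm by 85 mm) begins 54 mm behind the grasp point. The pads swing forward as they close: fully open they stand 13 mm farther back than shut.
Start: joints at [-1.335, 0.241, 0.005, 1.335, 0, 1.571], TCP at [0.117, -0.486, 0.231] pointing down, gripper open.
Joint ranges: [-2.72, 2.72], [-1.05, 1.87], [-1.09, 1.28], [-1.99, 2.15], [-1.42, 1.44], [-3.14, 3.14]. Speed limits (rad/s): [2.79, 2.79, 3.14, 3.14, 3.14, 3.14].

INTERFACE

Orientations are given as a unit quaternion [x, y, z, w].
In Python, from workcell import get_obs, camera, job_done, silhouettes gives the robot as it stands. The module is installed in compiled form; this text tells all that it offers.
- The arm moves only by the tool drive_tool, never from a script. Its argument "increments" is a list of rows, each a list of 3 entries, a list of its own where there are three numbers: the shift along the world's x, y, z in mm, then the turn, a rotation vector about the world's x, y, z in degrees, then the opening, from 0 (shut) to 1 (fully open). A call has 1 to 8 rows; each row shifts and turns the commanded pose from where the row before left it; what a row does not reach is not made up. A row lasts 1/12 s, in which the tool goes at most 41.7 mm and 7.16 degrees, less where a joint would pass 70% of its speed; a pose out of reach is approached as far as the arm can. A call is refused whole if a number of a shift passes 41.7 or a number of a turn 7.16, either way. A call with a gripper value outside its range is refused whole. The fingers move at their own pace and stop on an object; the grip force is fixed at half the most. Time passes only in rows, so rows that do not move let the fingers close. It gives the time, the measured TCP pose, the force, the opening and the grip force at its end, in the units of the state.
- get_obs(): the state, without advancing time (a new reading comes with each control period).
- camera(name): name is "scene" or "top" or "wrist"; returns a dict with "image" (420x560x3 uint8, red, green, blue), "K" (3x3 intrinsics, pixels), "view" (4x4, takes a point from world to camera coordinates). Camera axes: x right, y down, z forward; pixel columns grow to the right and rows downward; lengths in m; the calibration is good to about 2 mm. A picture is of the moment at which its call begins. There is no depth.
- job_done(): hands the job in; it is judged then, once.
Trained networks look in a picture, given as the dict that the camera call returned (one of the last four; its "shot" number tells which), for a name from the list of things; names that differ only in an ending like _2 or _b are one class to them, and where a whole thing is asked for, a point or a joint stands for the part that bears it (a point fixed in the world has none). Each returns a list of dicts, best first, with "conf" (0 to 1); they miss things now and then, are a little off and sometimes report something else, mostly with a low value. They report only what shows in the picture. A call takes as long as a camera call.
- silhouettes(query, picture): "region" (420x560 bool, what is visible of it) and "bbox" ([left, top, right, bottom] in pixels, round what is visible of it).
The state is a dict: "clock": time; "joint_pos": joint angles; "joint_vel": joint speeds; "tau": joint torques, N m; "eef_pos": TCP position; "tool_rot": TCP orientation; "ft_force": force on the tool from outside, world axes, zero at the start; "ft_torque": the same for the moment, N m; "grip_width": finger opening in m; "grasp_force": force on a finger pad.
Only numpy, scipy, OpenCV 4.12 (cv2) and the standard library are available. Lean on these libraries where they do the work, as an engineer would, in place of code of your own. Each camera call takes 0.05 s, during which the arm holds its last target. There are 200 camera calls.

## Working session

There is one attempt and no reset: what is moved stays moved. The work goes in short steps, Python scripts to look and compute and a tool call to move; the robot and the scene stay as the last step left them, time stands still between calls to the robot, and variables do not carry over. Pictures are saved under pics/ and viewed, at most 13 in all, crops included, and the job is handed in when it is done.

Besides the shell and the picture viewer there is one more tool, called by a JSON object that holds its "op" and its "data", one argument or row to a line. drive_tool: Moves the arm, as the interface text tells. Its arguments: {"type":"object","properties":{"increments":{"type":"array"}},"required":["increments"]}

```bash
mkdir -p pics; cat > h.py <<'E'
import numpy as np, cv2
from workcell import get_obs, camera, job_done, silhouettes
def proj(c,P):
    P=np.atleast_2d(P); q=(c["view"][:3,:3]@P.T).T+c["view"][:3,3]; u=(c["K"]@q.T).T; return u[:,:2]/u[:,2:]
def onplane(c,uv,z):
    R=c["view"][:3,:3];t=c["view"][:3,3];o=-R.T@t
    d=R.T@np.linalg.inv(c["K"])@np.array([uv[0],uv[1],1.]); return o+d*(z-o[2])/d[2]
def tri(cs,uvs):
    A=[];b=[]
    for c,uv in zip(cs,uvs):
        R=c["view"][:3,:3];o=-R.T@c["view"][:3,3];d=R.T@np.linalg.inv(c["K"])@np.array([uv[0],uv[1],1.]);d/=np.linalg.norm(d)
        M=np.eye(3)-np.outer(d,d);A.append(M);b.append(M@o)
    return np.linalg.solve(sum(A),sum(b))
def save(c,n,crop=None,s=1):
    im=c["image"][:,:,::-1]
    if crop: im=im[crop[1]:crop[3],crop[0]:crop[2]]
    cv2.imwrite("pics/"+n+".png",cv2.resize(im,None,fx=s,fy=s))
def cen(r): 
    ys,xs=np.nonzero(r["region"]);return np.array([xs.mean(),ys.mean()])
E
cat > a.py <<'E'
from h import *
np.set_printoptions(precision=4,suppress=True)
a=camera("scene");b=camera("top")
cv2.imwrite("pics/a.png",cv2.resize(np.vstack([a["image"],b["image"]])[:,:,::-1],(400,600)))
save(a,"scene",None,1.4);save(b,"top",None,1.4)
for n in ["stapler","thumb_grip","catch_housing","button_top","head_top","staple_stick","tape_roll","loupe","pliers_flat","bead_jar_a"]:
  for c,m in ((a,"scene"),(b,"top")):
    for r in silhouettes(n,c)[:2]:
        print(n,m,round(r["conf"],2),r["bbox"],cen(r),r["region"].sum(),onplane(c,cen(r),0.03))
o=get_obs();print(o)
E
python3 a.py
```

```text
stapler scene 0.62 [195.1, 186.3, 216.8, 221.4] [206.8842 205.7317] 518 [0.5011 0.1774 0.03  ]
stapler scene 0.52 [138.2, 208.6, 167.0, 229.5] [153.6346 222.7244] 156 [0.3385 0.1885 0.03  ]
stapler top 0.97 [191.0, 201.6, 302.3, 240.6] [246.6797 220.414 ] 3362 [0.5006 0.0647 0.03  ]
thumb_grip top 0.68 [212.1, 213.2, 253.5, 220.2] [231.9639 216.6534] 277 [0.5095 0.1031 0.03  ]
thumb_grip top 0.49 [194.5, 204.3, 302.1, 241.6] [247.103  220.4245] 3399 [0.5006 0.0636 0.03  ]
catch_housing scene 0.84 [195.8, 185.7, 215.7, 218.8] [207.0871 205.0726] 482 [0.5041 0.1805 0.03  ]
catch_housing top 0.68 [190.3, 204.5, 300.4, 240.3] [246.9403 220.5733] 3316 [0.5002 0.064  0.03  ]
button_top scene 0.84 [196.9, 188.4, 215.0, 220.1] [207.0821 205.2632] 475 [0.5033 0.1795 0.03  ]
button_top top 0.73 [192.0, 202.1, 300.5, 237.1] [246.8457 220.2842] 3434 [0.501  0.0643 0.03  ]
head_top scene 0.67 [307.2, 258.7, 333.1, 270.2] [321.5767 265.2209] 163 [ 0.507  -0.2561  0.03  ]
head_top scene 0.61 [195.6, 188.9, 216.1, 221.0] [206.908 204.902] 500 [0.5044 0.1818 0.03  ]
head_top top 0.63 [355.8, 245.0, 3
[... 1124 characters left out ...]
0.03  ]
bead_jar_a scene 0.87 [282.4, 194.1, 297.4, 210.9] [290.1522 203.2029] 276 [0.6816 0.0296 0.03  ]
bead_jar_a top 0.81 [252.6, 138.8, 268.3, 163.7] [260.1418 151.2766] 282 [0.6877 0.037  0.03  ]
{'clock': 1.1, 'joint_pos': array([-1.335 ,  0.2406,  0.005 ,  1.3352,  0.    ,  1.5708]), 'joint_vel': array([ 0.0017, -0.0004, -0.0004, -0.    , -0.0007, -0.0008]), 'tau': array([ -0.001 , -37.2223,  25.2695,   0.0013,  -0.0002,   0.    ]), 'eef_pos': array([ 0.1168, -0.4861,  0.2313]), 'tool_rot': array([ 0.9931,  0.1176,  0.    , -0.    ]), 'ft_force': array([ 0.3958,  1.1836, -0.1424]), 'ft_torque': array([ 0.0313,  0.0141, -0.0252]), 'grasp_force': 0.0, 'grip_width': 0.08506343438014652}
```

View images.

View pics/scene.png

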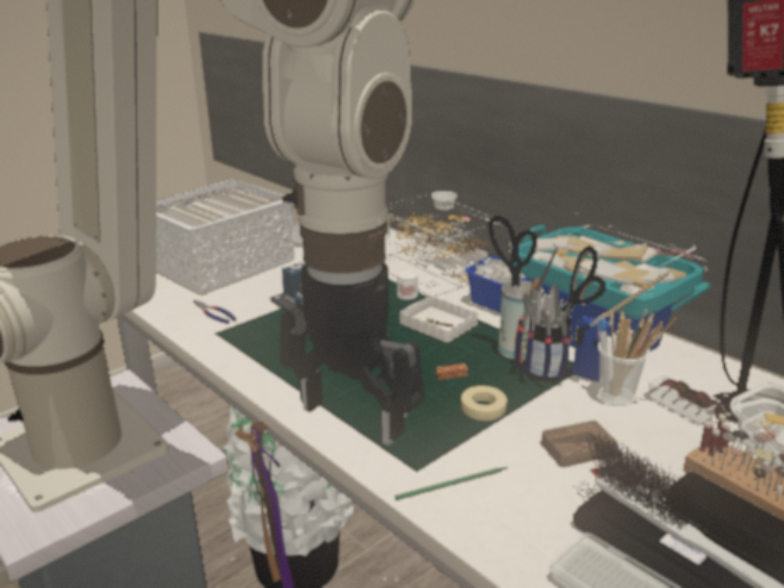

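View pics/top.png

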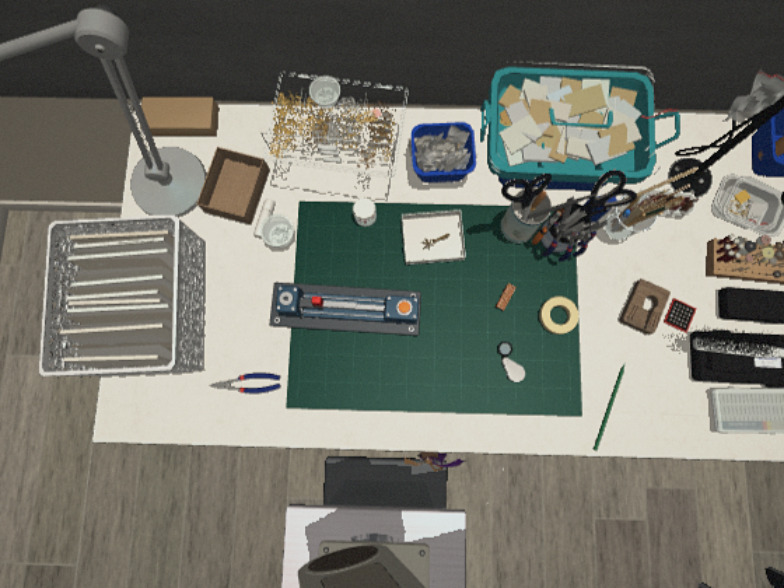

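{"op": "drive_tool", "data": {
  "increments": [
    [[30,28,6],[0,0,7],1],
    [[30,28,6],[0,0,7],1],
    [[30,28,6],[0,0,7],1],
    [[30,28,6],[0,0,7],1],
    [[30,28,6],[0,0,7],1],
    [[30,28,6],[0,0,7],1],
    [[30,28,6],[0,0,7],1],
    [[30,28,6],[0,0,7],1]
  ]
}}

```text
clock: 1.77
eef_pos: [0.3579, -0.2606, 0.2799]
tool_rot: [0.82, 0.572, 0.0, 0.0]
ft_force: [0.7, -0.6, -0.6]
grip_width: 0.0853
grasp_force: 0.0
```

{"op": "drive_tool", "data": {
  "increments": [
    [[8,25,0],[0,0,7],1],
    [[8,25,0],[0,0,7],1],
    [[8,25,0],[0,0,0],1],
    [[0,0,0],[0,0,0],1]
  ]
}}

```text
clock: 2.1
eef_pos: [0.3818, -0.1837, 0.2795]
tool_rot: [0.744, 0.668, 0.001, -0.0]
ft_force: [-0.3, 0.4, 0.0]
grip_width: 0.0854
grasp_force: 0.0
```

```bash
cat > b.py <<'E'
from h import *
import sys,pickle
np.set_printoptions(precision=4,suppress=True)
w=camera("wrist");save(w,"w"+sys.argv[1],None,1.4);pickle.dump(w,open("w%s.pkl"%sys.argv[1],"wb"))
for n in sys.argv[2:]:
    for r in silhouettes(n,w)[:1]: print(n,round(r["conf"],2),r["bbox"],cen(r),r["region"].sum(),onplane(w,cen(r),0.015))
R=w["view"][:3,:3];print("cam",-R.T@w["view"][:3,3],R[2])
o=get_obs();print(o["clock"],o["eef_pos"],o["tool_rot"],o["joint_pos"],o["ft_force"])
E
python3 b.py 1 staple_stick stapler
```

```text
staple_stick 0.8 [389.0, 182.9, 434.2, 207.4] [411.8075 196.2353] 561 [ 0.5345 -0.2309  0.015 ]
stapler 0.98 [336.8, 0.3, 421.1, 56.9] [376.7088  27.451 ] 4519 [ 0.5001 -0.0458  0.015 ]
cam [ 0.3893 -0.1179  0.4227] [-0.028  -0.2608 -0.965 ]
2.25 [ 0.3808 -0.1872  0.2794] [ 0.7458  0.6662 -0.0001  0.0002] [-0.4566  0.0726 -0.0718  1.4261 -0.0005  1.2268] [ 0.6911  0.1696 -0.843 ]
```

View pics/w1.png

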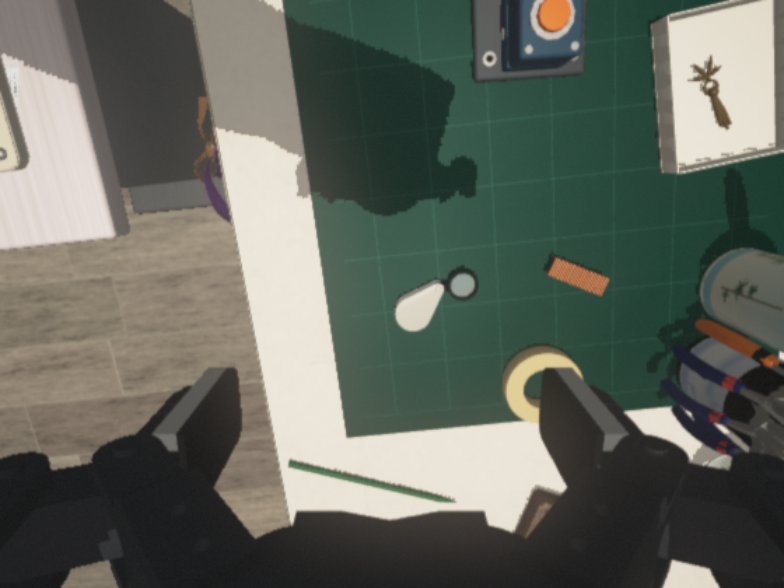

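{"op": "drive_tool", "data": {
  "increments": [
    [[15,38,3],[0,0,0],1],
    [[15,38,3],[0,0,0],1],
    [[15,38,3],[0,0,0],1],
    [[15,38,3],[0,0,0],1],
    [[15,38,3],[0,0,0],1],
    [[15,30,3],[0,0,0],1],
    [[0,0,0],[0,0,0],1],
    [[0,0,0],[0,0,0],1]
  ]
}}

```text
clock: 2.92
eef_pos: [0.4715, 0.033, 0.2969]
tool_rot: [0.746, 0.666, -0.0, 0.0]
ft_force: [-0.3, 0.4, -0.3]
grip_width: 0.0854
grasp_force: 0.0
```

```bash
python3 b.py 2 staple_stick stapler button_top thumb_grip
```

```text
staple_stick 0.67 [326.3, 335.6, 367.9, 359.5] [345.9016 348.6339] 549 [ 0.5363 -0.2277  0.015 ]
stapler 0.7 [260.1, 1.4, 345.5, 259.3] [304.4542 123.7115] 17945 [0.5074 0.0803 0.015 ]
button_top 0.85 [261.9, 1.8, 342.0, 259.8] [304.3992 123.8404] 17935 [0.5074 0.0801 0.015 ]
thumb_grip 0.65 [262.1, 0.0, 344.8, 254.6] [304.4152 123.6352] 17972 [0.5074 0.0804 0.015 ]
cam [0.4794 0.099  0.44  ] [-0.0302 -0.2628 -0.9644]
3.1667 [0.4704 0.0312 0.2973] [ 0.747   0.6648 -0.0002  0.    ] [ 0.0663  0.1647  0.08    1.4864 -0.0002  1.7534] [ 0.4368  0.2336 -0.2049]
```

{"op": "drive_tool", "data": {
  "increments": [
    [[-15,40,0],[0,0,0],1],
    [[-15,40,0],[0,0,0],1],
    [[0,20,0],[0,0,0],1],
    [[0,0,0],[0,0,0],1],
    [[0,0,0],[0,0,0],1]
  ]
}}

```text
clock: 3.58
eef_pos: [0.4414, 0.1305, 0.2975]
tool_rot: [0.746, 0.666, -0.0, 0.0]
ft_force: [0.0, -1.4, -0.0]
grip_width: 0.0856
grasp_force: 0.0
```

```bash
python3 b.py 3 staple_stick stapler button_top thumb_grip; python3 -c "
import cv2,numpy as np
a=cv2.imread('pics/w2.png');b=cv2.imread('pics/w3.png')
cv2.imwrite('pics/w23.png',cv2.resize(np.hstack([a[:,:],b[:,:]]),(800,300)))"
```

```text
stapler 0.79 [297.5, 91.2, 371.9, 328.4] [335.5716 204.4306] 15115 [0.5067 0.0771 0.015 ]
button_top 0.82 [296.6, 92.9, 372.1, 329.7] [335.7321 204.5747] 15369 [0.5069 0.0769 0.015 ]
thumb_grip 0.75 [331.0, 154.6, 349.6, 241.0] [340.7138 191.1494] 1111 [0.5141 0.0931 0.015 ]
cam [0.4492 0.1965 0.4405] [-0.0295 -0.2626 -0.9645]
3.8333 [0.4418 0.1296 0.2973] [ 0.7467  0.6651 -0.0001  0.0001] [ 0.2856  0.1421  0.0531  1.4819 -0.0002  1.9719] [ 0.7384  0.1908 -0.8122]
```

View pics/w3.png

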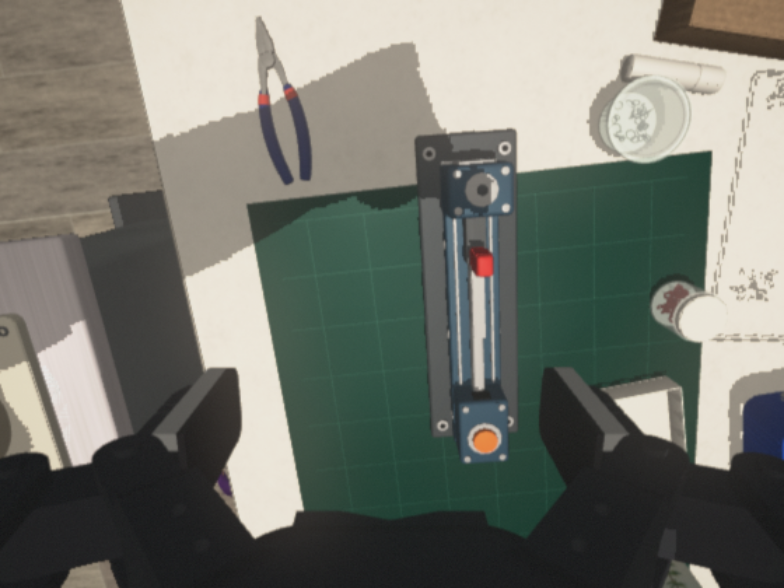

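View pics/w2.png

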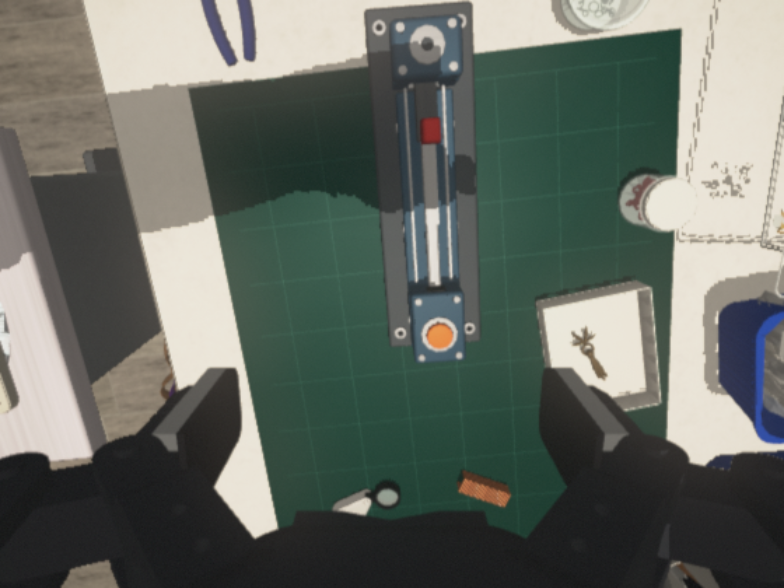

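```bash
cat > c.py <<'E'
from h import *
import pickle
from scipy.optimize import least_squares
np.set_printoptions(precision=4,suppress=True)
W={i:pickle.load(open("w%d.pkl"%i,"rb")) for i in (1,2,3)}
def blob(c,lo,hi,box,big=True):
    m=cv2.inRange(cv2.cvtColor(c["image"],cv2.COLOR_RGB2HSV),lo,hi); k=np.zeros_like(m);k[box[1]:box[3],box[0]:box[2]]=1;m*=k
    n,l,s,ce=cv2.connectedComponentsWithStats(m); i=1+s[1:,4].argmax(); return ce[i],s[i],(l==i)
bt={i:blob(W[i],(5,150,120),(18,255,255),b) for i,b in ((2,(280,210,350,270)),(3,(310,290,380,340)))}
rd={i:blob(W[i],(0,150,80),(4,255,255),b) for i,b in ((2,(280,60,350,120)),(3,(310,160,380,210)))}
for i in (2,3): print(i,"btn",bt[i][:2],"red",rd[i][:2])
print("button tri",tri([W[2],W[3]],[bt[2][0],bt[3][0]]),"red tri",tri([W[2],W[3]],[rd[2][0],rd[3][0]]))
obs=[(i,(-.1,0,.071),bt[i][0],3) for i in (2,3)]
def add(i,P,uv): obs.append((i,P,np.array(uv)/1.4,1))
add(2,(.15,.042,.01),(366,10));add(2,(.15,-.042,.01),(472,3))
add(3,(.15,.042,.01),(416,136));add(3,(.15,-.042,.01),(516,129));add(3,(-.13,.042,.01),(433,435))
add(2,(-.13,.042,.01),(389,346));add(2,(-.13,-.042,.01),(480,342))
add(3,(-.066,.021,.064),(453,403));add(3,(-.066,-.021,.064),(507,400))
add(3,(-.125,.021,.064),(459,463));add(3,(-.125,-.021,.064),(507,461))
add(2,(-.125,.021,.064),(415,363));add(2,(-.125,-.021,.064),(465,360))
def T(p,P): c,s=np.cos(p[2]),np.sin(p[2]); return np.array([p[0]+c*P[0]-s*P[1],p[1]+s*P[0]+c*P[1],P[2]+(p[3] if len(p)>3 else 0)])
def f(p): return np.concatenate([w*(proj(W[i],T(p,P))[0]-uv) for i,P,uv,w in obs])
for p0 in ([.5,.07,1.5],[.5,.07,1.5,0]):
    r=least_squares(f,p0,loss="soft_l1",f_scale=2);print("pose",r.x,np.degrees(r.x[2]),np.round(np.abs(r.fun),1))
    if len(p0)==3:p=r.x
for n,P in (("grip",(.054,0,.088)),("drop",(.059,0,.045)),("btn",(-.1,0,.071)),("head",(.107,0,.084))): print(n,T(p,P))
for i in (2,3): print("pred grip top",i,proj(W[i],T(p,(.054,0,.088)))*1.4,"head",proj(W[i],T(p,(.107,0,.084)))*1.4)
# stick
cs=[];uv=[]
for i,b in ((1,(380,175,450,220)),(2,(320,330,375,370))):
    c,s,m=blob(W[i],(4,60,60),(20,255,255),b);cs.append(W[i]);uv.append(c)
    q=np.array([onplane(W[i],(x,y),.015)[:2] for y,x in zip(*np.nonzero(m))],np.float32);(rc,sz,an)=cv2.minAreaRect(q*1000);bp=cv2.boxPoints((rc,sz,an))
    e=max((bp[1]-bp[0],bp[2]-bp[1]),key=np.linalg.norm);print("stick",i,c,s,rc,sz,np.degrees(np.arctan2(e[1],e[0])))
print("stick tri",tri(cs,uv))
E
python3 c.py
```

```text
2 btn (array([313.7632, 239.4649]), array([305, 231,  18,  17, 228], dtype=int32)) red (array([307.4067,  92.7847]), array([301,  84,  13,  18, 209], dtype=int32))
3 btn (array([346.267 , 314.5825]), array([338, 307,  17,  16, 206], dtype=int32)) red (array([345.3957, 188.4545]), array([339, 180,  13,  17, 187], dtype=int32))
button tri [ 0.5024 -0.042   0.0701] red tri [0.5087 0.1116 0.082 ]
pose [0.5068 0.0578 1.5254] 87.39767254316617 [0.5 1.4 0.2 1.6 1.4 1.9 0.7 2.7 0.8 1.1 0.9 1.3 1.8 0.9 0.4 0.1 0.1 1.1
 3.1 0.8 0.7 0.9 0.4 0.5 0.9 0.1 1.  0.3 0.3 0.2]
pose [ 0.5071  0.0564  1.5251 -0.0033] 87.38008707398924 [0.1 1.5 0.3 0.2 0.8 0.2 0.7 0.5 0.5 0.2 0.6 0.1 1.7 0.4 0.  0.  0.2 1.1
 3.1 1.2 0.4 1.2 0.3 0.2 0.6 0.8 0.7 0.2 0.2 0.1]
grip [0.5092 0.1117 0.088 ]
drop [0.5094 0.1167 0.045 ]
btn [ 0.5022 -0.0421  0.071 ]
head [0.5116 0.1647 0.084 ]
pred grip top 2 [[432.1101 129.0936]] head [[427.9988  43.9294]]
pred grip top 3 [[485.5119 265.4971]] head [[483.1703 190.4358]]
stick 1 [412.3913 196.882 ] [389 182  46  30 644] (534.298095703125, -231.41566467285156) (17.604036331176758, 54.14594650268555) -27.63333
stick 2 [345.5557 349.23  ] [327 336  38  26 574] (535.7946166992188, -228.6275177001953) (24.8692684173584, 54.48090362548828) -27.804571
stick tri [ 0.5368 -0.2331  0.0095]
```

{"op": "drive_tool", "data": {
  "increments": [
    [[17,-4.6,-37],[0,0,2],1],
    [[17,-4.6,-37],[0,0,2],1],
    [[17,-4.6,-37],[0,0,0],1],
    [[16.5,-4.6,-37],[0,0,0],1],
    [[0,0,-20],[0,0,0],0.6],
    [[0,0,0],[0,0,0],0.6]
  ]
}}

```text
clock: 4.33
eef_pos: [0.5058, 0.1103, 0.1237]
tool_rot: [0.723, 0.691, -0.005, -0.003]
ft_force: [-1.0, -0.4, 0.1]
grip_width: 0.0639
grasp_force: 0.0
```

```bash
python3 b.py 4 thumb_grip; python3 -c "
from h import *
import pickle
w=pickle.load(open('w4.pkl','rb'));o=get_obs();p=o['eef_pos']
print(proj(w,[[.5092,.1117,.088],p,[.5094,.1197,.088],[.509,.1037,.088]])*1.4)"
```

```text
thumb_grip 0.71 [270.9, 167.7, 297.8, 316.8] [283.8044 232.8649] 3021 [0.5081 0.0881 0.015 ]
cam [0.5109 0.177  0.2666] [-0.0228 -0.2659 -0.9637]
4.4333 [0.5086 0.1116 0.129 ] [ 0.7228  0.6911 -0.001  -0.0006] [ 0.216   0.3498 -0.1205  1.1028  0.      1.8316] [-0.054   0.6139  0.9124]
[[398.42512014 331.33936655]
 [397.21557848 378.74476697]
 [398.07124857 311.21243293]
 [398.77111964 351.01856512]]
```

View pics/w4.png

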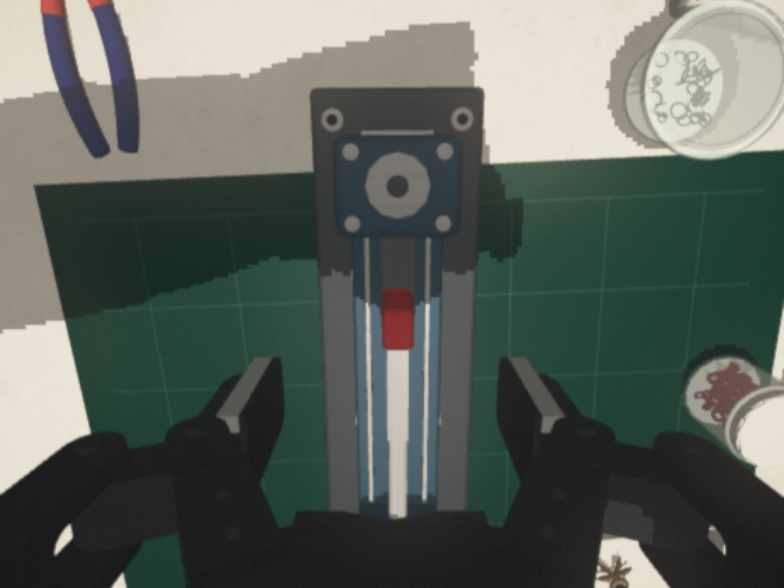

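{"op": "drive_tool", "data": {
  "increments": [
    [[0.5,0,-24],[0,0,0],0.6],
    [[0,0,-24],[0,0,0],0.6],
    [[0,0,-23],[0,0,0],0.5],
    [[0,0,0],[0,0,0],0.3],
    [[0,0,0],[0,0,0],0],
    [[0,0,0],[0,0,0],0],
    [[0,0,0],[0,0,0],0],
    [[0,0,0],[0,0,0],0]
  ]
}}

```text
clock: 5.1
eef_pos: [0.5085, 0.1127, 0.0604]
tool_rot: [0.722, 0.692, -0.0, -0.001]
ft_force: [-4.5, 0.1, -0.9]
grip_width: 0.0108
grasp_force: 59.2
```

{"op": "drive_tool", "data": {
  "increments": [
    [[0,0,0],[0,0,0],0],
    [[0,0,0],[0,0,0],0]
  ]
}}

```text
clock: 5.27
eef_pos: [0.5085, 0.1128, 0.0605]
tool_rot: [0.722, 0.692, -0.0, -0.001]
ft_force: [-4.5, 0.2, 0.4]
grip_width: 0.011
grasp_force: 59.2
```

{"op": "drive_tool", "data": {
  "increments": [
    [[-0.7,-4,0],[0,0,0],0],
    [[-0.3,-7.5,0],[0,0,0],0],
    [[-0.3,-7.5,0],[0,0,0],0],
    [[-0.3,-7.5,0],[0,0,0],0]
  ]
}}

```text
clock: 5.6
eef_pos: [0.5076, 0.0899, 0.0605]
tool_rot: [0.721, 0.693, 0.003, -0.003]
ft_force: [-3.7, 11.7, -1.9]
grip_width: 0.011
grasp_force: 58.7
```

{"op": "drive_tool", "data": {
  "increments": [
    [[-0.3,-7.5,0],[0,0,0],0],
    [[-0.3,-7.5,0],[0,0,0],0],
    [[-0.3,-7.5,0],[0,0,0],0],
    [[-0.3,-7.5,0],[0,0,0],0],
    [[-0.2,-4,0],[0,0,0],0],
    [[0,0,0],[0,0,0],0],
    [[0,0,0],[0,0,0],0]
  ]
}}

```text
clock: 6.18
eef_pos: [0.5061, 0.0545, 0.0605]
tool_rot: [0.722, 0.692, 0.002, -0.002]
ft_force: [-4.1, 7.2, -1.5]
grip_width: 0.0111
grasp_force: 58.9
```

{"op": "drive_tool", "data": {
  "increments": [
    [[-0.2,-4,0],[0,0,0],0],
    [[-0.2,-4,0],[0,0,0],0],
    [[0,-2,0],[0,0,0],0],
    [[0,0,0],[0,0,0],0],
    [[0,0,0],[0,0,0],0]
  ]
}}

```text
clock: 6.6
eef_pos: [0.5057, 0.0451, 0.0605]
tool_rot: [0.722, 0.692, 0.002, -0.002]
ft_force: [-3.9, 8.8, -0.2]
grip_width: 0.0109
grasp_force: 58.9
```

{"op": "drive_tool", "data": {
  "increments": [
    [[-0.1,-1,0],[0,0,0],0],
    [[0,-1,0],[0,0,0],0],
    [[0,0,0],[0,0,0],0],
    [[0,0,0],[0,0,0],0]
  ]
}}

```text
clock: 6.93
eef_pos: [0.5057, 0.0434, 0.0605]
tool_rot: [0.721, 0.692, 0.002, -0.002]
ft_force: [-3.7, 9.3, -1.9]
grip_width: 0.0109
grasp_force: 58.9
```

{"op": "drive_tool", "data": {
  "increments": [
    [[-0.1,-1,0],[0,0,0],0],
    [[0,-1,0],[0,0,0],0],
    [[0,0,0],[0,0,0],0],
    [[0,0,0],[0,0,0],0]
  ]
}}

```text
clock: 7.27
eef_pos: [0.5056, 0.0412, 0.0605]
tool_rot: [0.721, 0.692, 0.002, -0.002]
ft_force: [-4.1, 7.8, -1.1]
grip_width: 0.0106
grasp_force: 58.9
```

{"op": "drive_tool", "data": {
  "increments": [
    [[-0.1,-1,0],[0,0,0],0],
    [[0,-1,0],[0,0,0],0],
    [[0,0,0],[0,0,0],0],
    [[0,0,0],[0,0,0],0]
  ]
}}

```text
clock: 7.6
eef_pos: [0.5055, 0.0391, 0.0605]
tool_rot: [0.721, 0.692, 0.002, -0.002]
ft_force: [-3.2, 8.4, -1.4]
grip_width: 0.0111
grasp_force: 58.9
```

{"op": "drive_tool", "data": {
  "increments": [
    [[-0.1,-1,0],[0,0,0],0],
    [[0,-1,0],[0,0,0],0],
    [[0,0,0],[0,0,0],0],
    [[0,0,0],[0,0,0],0]
  ]
}}

```text
clock: 7.93
eef_pos: [0.5054, 0.037, 0.0605]
tool_rot: [0.721, 0.692, 0.002, -0.002]
ft_force: [-3.6, 8.9, -0.9]
grip_width: 0.011
grasp_force: 59.0
```

{"op": "drive_tool", "data": {
  "increments": [
    [[-0.1,-1,0],[0,0,0],0],
    [[0,-1,0],[0,0,0],0],
    [[0,0,0],[0,0,0],0],
    [[0,0,0],[0,0,0],0]
  ]
}}

```text
clock: 8.27
eef_pos: [0.5053, 0.0351, 0.0605]
tool_rot: [0.721, 0.692, 0.002, -0.002]
ft_force: [-3.7, 9.3, -1.7]
grip_width: 0.011
grasp_force: 58.9
```

{"op": "drive_tool", "data": {
  "increments": [
    [[-0.1,-1,0],[0,0,0],0],
    [[0,-1,0],[0,0,0],0],
    [[0,0,0],[0,0,0],0],
    [[0,0,0],[0,0,0],0]
  ]
}}

```text
clock: 8.6
eef_pos: [0.5053, 0.0338, 0.0605]
tool_rot: [0.721, 0.693, 0.003, -0.003]
ft_force: [-4.1, 10.2, -1.6]
grip_width: 0.011
grasp_force: 58.9
```

{"op": "drive_tool", "data": {
  "increments": [
    [[-0.1,-1,0],[0,0,0],0],
    [[0,-1,0],[0,0,0],0],
    [[0,0,0],[0,0,0],0],
    [[0,0,0],[0,0,0],0]
  ]
}}

```text
clock: 8.93
eef_pos: [0.5053, 0.0334, 0.0605]
tool_rot: [0.721, 0.693, 0.004, -0.004]
ft_force: [-4.1, 15.2, -1.6]
grip_width: 0.011
grasp_force: 58.8
```

{"op": "drive_tool", "data": {
  "increments": [
    [[0,1.5,0],[0,0,0],0],
    [[0,1.5,0],[0,0,0],0],
    [[0.1,1.5,0],[0,0,0],0],
    [[0,0,0],[0,0,0],0],
    [[0,0,0],[0,0,0],0]
  ]
}}

```text
clock: 9.35
eef_pos: [0.5053, 0.0356, 0.0605]
tool_rot: [0.721, 0.692, 0.002, -0.002]
ft_force: [-3.0, 7.4, -1.3]
grip_width: 0.0111
grasp_force: 58.9
```

{"op": "drive_tool", "data": {
  "increments": [
    [[0,1.2,0],[0,0,0],0],
    [[0,1.2,0],[0,0,0],0],
    [[0,0,0],[0,0,0],0],
    [[0,0,0],[0,0,0],0]
  ]
}}

```text
clock: 9.68
eef_pos: [0.5054, 0.0368, 0.0605]
tool_rot: [0.722, 0.692, 0.001, -0.001]
ft_force: [-2.9, 5.3, -1.6]
grip_width: 0.0114
grasp_force: 58.9
```

{"op": "drive_tool", "data": {
  "increments": [
    [[0,1.2,0],[0,0,0],0],
    [[0,1.2,0],[0,0,0],0],
    [[0,0.5,0],[0,0,0],0],
    [[0,0,0],[0,0,0],0.3],
    [[0,0,0],[0,0,0],0.5],
    [[0,0,0],[0,0,0],0.5],
    [[0,0,15],[0,0,0],0.5],
    [[0,0,38],[0,0,0],0.5]
  ]
}}

```text
clock: 10.35
eef_pos: [0.5022, 0.0374, 0.1078]
tool_rot: [0.722, 0.692, -0.004, -0.003]
ft_force: [-0.4, 1.0, 0.3]
grip_width: 0.0429
grasp_force: 0.0
```

{"op": "drive_tool", "data": {
  "increments": [
    [[0,-8,36],[0,0,7],0.5],
    [[4,-36,10],[0,0,7],0.5],
    [[4,-36,10],[0,0,7],0.5],
    [[4,-36,10],[0,0,7],0.5],
    [[4,-36,5],[0,0,7],0.5],
    [[4,-36,0],[0,0,7],0.5],
    [[4,-30,0],[0,0,7],0.5],
    [[0,0,0],[0,0,7],0.5]
  ]
}}

```text
clock: 11.02
eef_pos: [0.5304, -0.1799, 0.1816]
tool_rot: [0.323, 0.946, -0.001, 0.002]
ft_force: [0.3, 0.2, -0.5]
grip_width: 0.0429
grasp_force: 0.0
```

{"op": "drive_tool", "data": {
  "increments": [
    [[0,0,0],[0,0,7],0.5],
    [[0,0,0],[0,0,1.5],0.5],
    [[0,0,0],[0,0,0],0.5]
  ]
}}

```text
clock: 11.27
eef_pos: [0.5296, -0.1748, 0.1812]
tool_rot: [0.252, 0.968, -0.0, 0.001]
ft_force: [0.4, 0.5, 0.5]
grip_width: 0.0428
grasp_force: 0.0
```

```bash
cat > d.py <<'E'
from h import *
np.set_printoptions(precision=4,suppress=True)
t=camera("top");save(t,"t5",(180,130,440,290),3)
W=camera("wrist");save(W,"w5",None,1.4)
m=cv2.inRange(cv2.cvtColor(W["image"],cv2.COLOR_RGB2HSV),(4,60,60),(20,255,255));uv=proj(W,[.5355,-.2305,.012])[0].astype(int);print(uv)
k=np.zeros_like(m);cv2.circle(k,tuple(int(v) for v in uv),70,1,-1)
n,l,s,ce=cv2.connectedComponentsWithStats(m*k);i=1+s[1:,4].argmax();print(ce[i],s[i])
q=np.array([onplane(W,(x,y),.015)[:2] for y,x in zip(*np.nonzero(l==i))],np.float32);(rc,sz,an)=cv2.minAreaRect(q*1000);bp=cv2.boxPoints((rc,sz,an))
e=max((bp[1]-bp[0],bp[2]-bp[1]),key=np.linalg.norm);print("stick",rc,sz,np.degrees(np.arctan2(e[1],e[0])))
m=cv2.inRange(cv2.cvtColor(t["image"],cv2.COLOR_RGB2HSV),(0,150,80),(4,255,255));m[:, :190]=0;m[:,310:]=0;m[:195]=0;m[240:]=0
print("red top-cam",onplane(t,np.argwhere(m).mean(0)[::-1],.08),"pred y %.4f"%(.1117-.0762))
R=W["view"][:3,:3];print("cam",-R.T@W["view"][:3,3],R[2])
o=get_obs();print(o["clock"],o["eef_pos"],o["tool_rot"],o["joint_pos"],o["ft_force"])
E
python3 d.py
```

```text
[228 221]
[226.9234 222.7722] [ 216  195   23   56 1058]
stick (535.3093872070312, -231.34103393554688) (17.985069274902344, 52.54255676269531) -27.685226
red top-cam [0.504  0.0361 0.08  ] pred y 0.0355
cam [ 0.4718 -0.142   0.3242] [ 0.2304 -0.1299 -0.9644]
11.3667 [ 0.5295 -0.1743  0.1812] [ 0.2526  0.9676 -0.0001  0.0006] [-0.3179  0.3783  0.0649  1.2563 -0.0001  0.1928] [-0.6229  0.5172  0.1499]
```

View pics/w5.png

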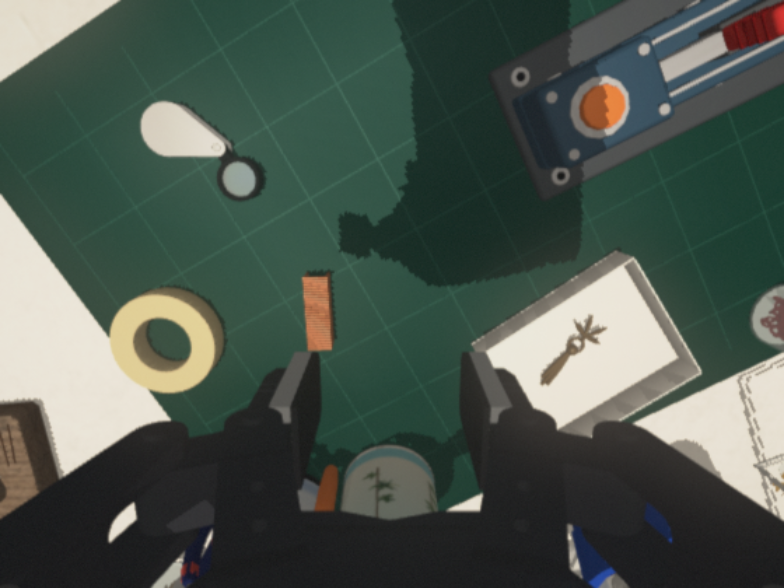

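{"op": "drive_tool", "data": {
  "increments": [
    [[3,-28.5,-20],[0,0,1.6],0.5],
    [[2.7,-28.4,-20],[0,0,0],0.5],
    [[0,0,-35],[0,0,0],0.5],
    [[0,0,-35],[0,0,0],0.5],
    [[0,0,-30],[0,0,0],0.5],
    [[0,0,-20],[0,0,0],0.5],
    [[0,0,0],[0,0,0],0.5],
    [[0,0,0],[0,0,0],0.5]
  ]
}}

```text
clock: 12.03
eef_pos: [0.5341, -0.2304, 0.02]
tool_rot: [0.239, 0.971, 0.0, -0.001]
ft_force: [0.2, -0.7, 0.1]
grip_width: 0.0425
grasp_force: 0.0
```

{"op": "drive_tool", "data": {
  "increments": [
    [[1,-0.8,-8],[0,0,0],0.5],
    [[0,0,-6],[0,0,0],0.5],
    [[0,0,0],[0,0,0],0.3],
    [[0,0,0],[0,0,0],0.2],
    [[0,0,0],[0,0,0],0],
    [[0,0,0],[0,0,0],0],
    [[0,0,0],[0,0,0],0],
    [[0,0,0],[0,0,0],0]
  ]
}}

```text
clock: 12.7
eef_pos: [0.5364, -0.2319, 0.0078]
tool_rot: [0.238, 0.971, -0.0, 0.001]
ft_force: [0.2, 0.4, 5.6]
grip_width: 0.0138
grasp_force: 60.1
```

{"op": "drive_tool", "data": {
  "increments": [
    [[0,0,15],[0,0,0],0],
    [[0,0,30],[0,0,0],0],
    [[0,0,35],[0,0,0],0],
    [[0,0,40],[0,0,0],0],
    [[0,0,0],[0,0,0],0],
    [[0,0,0],[0,0,0],0]
  ]
}}

```text
clock: 13.2
eef_pos: [0.5379, -0.2326, 0.13]
tool_rot: [0.238, 0.971, -0.001, 0.003]
ft_force: [0.3, -0.2, -0.5]
grip_width: 0.0142
grasp_force: 59.6
```

```bash
cat > e.py <<'E'
from h import *
import sys,pickle
np.set_printoptions(precision=4,suppress=True)
W=camera("wrist");save(W,"w"+sys.argv[1],(180,180,460,380),2.8);pickle.dump(W,open("w%s.pkl"%sys.argv[1],"wb"))
o=get_obs();p=o["eef_pos"];print(o["clock"],p,o["tool_rot"],o["joint_pos"],o["ft_force"],o["grip_width"])
uv=proj(W,p)[0]
m=cv2.inRange(cv2.cvtColor(W["image"],cv2.COLOR_RGB2HSV),(4,60,50),(20,255,255));k=np.zeros_like(m);cv2.circle(k,tuple(int(v) for v in uv),60,1,-1)
n,l,s,ce=cv2.connectedComponentsWithStats(m*k);i=1+s[1:,4].argmax();print("tcp px",uv,"blob",ce[i],s[i])
r=cv2.minAreaRect(np.argwhere(l==i)[:,::-1].astype(np.float32));print(r)
from scipy.spatial.transform import Rotation as Ro
T=Ro.from_quat(o["tool_rot"])
for dz in (-.009,.006): # expected top / bottom corners of stick, top 9 mm behind tcp
    print(dz,(proj(W,[p+T.apply([sx*.025,sy*.008,dz]) for sx in(-1,1) for sy in (-1,1)])).round(1).tolist())
E
python3 e.py 6
```

```text
13.25 [ 0.5362 -0.2319  0.1277] [ 0.2385  0.9711 -0.0002  0.001 ] [-0.4082  0.4654  0.0546  1.1579 -0.0001  0.0735] [ 0.1433  0.5447 -1.5585] 0.013718791716000819
tcp px [278.1125 261.7564] blob [278.3502 266.1442] [ 259  209   40  113 3835]
((278.5, 265.0), (112.0, 39.0), 90.0)
-0.009 [[259.7, 323.4], [296.5, 323.4], [257.9, 213.0], [298.2, 213.0]]
0.006 [[261.3, 305.1], [295.0, 305.1], [259.8, 203.3], [296.4, 203.3]]
```

View pics/w6.png

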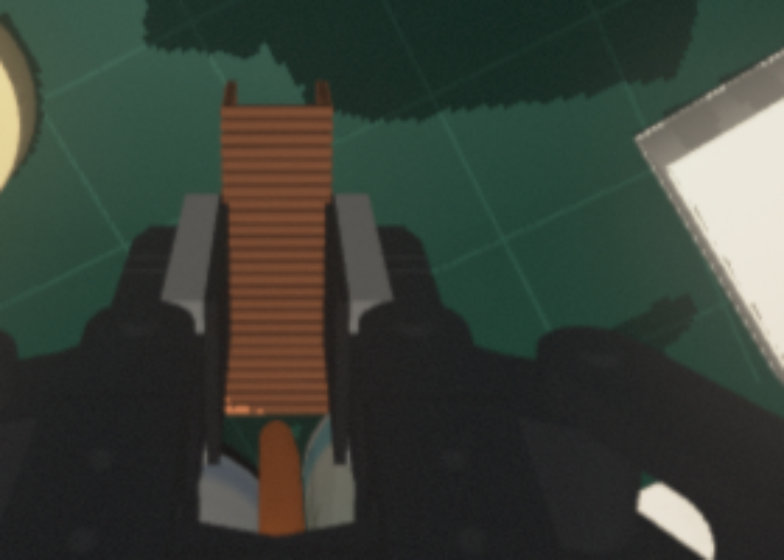

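{"op": "drive_tool", "data": {
  "increments": [
    [[-2,20,12],[0,0,-6.5],0],
    [[-3,36,5],[0,0,-6.5],0],
    [[-3,36,0],[0,0,-6.5],0],
    [[-3,36,0],[0,0,-6.5],0],
    [[-3,36,0],[0,0,-6.5],0],
    [[-3,36,0],[0,0,-6.5],0],
    [[-3,36,0],[0,0,-6.5],0],
    [[-3,36,0],[0,0,-6.5],0]
  ]
}}

```text
clock: 13.92
eef_pos: [0.5107, 0.0417, 0.1416]
tool_rot: [0.642, 0.766, -0.002, -0.002]
ft_force: [1.0, -0.8, 0.8]
grip_width: 0.0141
grasp_force: 59.6
```

{"op": "drive_tool", "data": {
  "increments": [
    [[-3,36,0],[0,0,-6.5],0],
    [[-1,30,0],[0,0,-6.4],0],
    [[0,9,0],[0,0,0],0],
    [[0,0,0],[0,0,0],0],
    [[0,0,0],[0,0,0],0]
  ]
}}

```text
clock: 14.33
eef_pos: [0.5078, 0.1148, 0.1423]
tool_rot: [0.721, 0.693, -0.002, -0.0]
ft_force: [0.6, 0.1, -0.6]
grip_width: 0.0137
grasp_force: 59.6
```

```bash
python3 e.py 7
```

```text
14.3833 [0.5081 0.1141 0.1427] [ 0.722   0.6919 -0.0013 -0.0003] [ 0.2214  0.3385 -0.0986  1.1363 -0.0008  1.8348] [ 0.0741  0.0022 -0.9015] 0.01373753591763505
tcp px [278.1735 270.0636] blob [278.2648 271.2227] [ 259  212   40  117 4105]
((278.4999694824219, 270.0), (38.99999237060547, 115.99998474121094), 0.0)
-0.009 [[259.4, 332.6], [296.7, 332.7], [257.8, 221.4], [298.6, 221.5]]
0.006 [[261.1, 313.4], [295.1, 313.5], [259.8, 211.0], [296.8, 211.0]]
```

{"op": "drive_tool", "data": {
  "increments": [
    [[0.6,0.4,-30],[0,0,0],0],
    [[0,0,-30],[0,0,0],0],
    [[0,0,-20],[0,0,0],0],
    [[0,0,-5],[0,0,0],0],
    [[0,0,0],[0,0,0],0],
    [[0,0,0],[0,0,0],0]
  ]
}}

```text
clock: 14.88
eef_pos: [0.5099, 0.1145, 0.0593]
tool_rot: [0.723, 0.691, 0.0, 0.0]
ft_force: [-0.3, 0.1, 1.2]
grip_width: 0.014
grasp_force: 59.6
```

{"op": "drive_tool", "data": {
  "increments": [
    [[0,0,0],[0,0,0],0],
    [[0,0,0],[0,0,0],0],
    [[0,0,-2],[0,0,0],0]
  ]
}}

```text
clock: 15.13
eef_pos: [0.5109, 0.1158, 0.0586]
tool_rot: [0.722, 0.692, 0.002, 0.001]
ft_force: [0.1, -0.0, -0.1]
grip_width: 0.0141
grasp_force: 59.6
```

{"op": "drive_tool", "data": {
  "increments": [
    [[0,0,0],[0,0,0],0],
    [[0,0,0],[0,0,0],0]
  ]
}}

```text
clock: 15.3
eef_pos: [0.5096, 0.1157, 0.0573]
tool_rot: [0.722, 0.692, 0.0, 0.0]
ft_force: [0.1, 0.6, -0.7]
grip_width: 0.014
grasp_force: 59.6
```

```bash
python3 - <<'E'
from h import *
np.set_printoptions(precision=4,suppress=True)
for i in range(4):
    camera("top"); o=get_obs();print(o["clock"],o["eef_pos"],o["tool_rot"],o["joint_vel"],o["ft_force"])
E
python3 e.py 8; python3 - <<'E'
import cv2,pickle
w=pickle.load(open('w8.pkl','rb'));
cv2.imwrite('pics/w8b.png',cv2.resize(w['image'][130:350,180:380,::-1],None,fx=2.7,fy=2.7))
E
```

```text
15.35 [0.5095 0.1157 0.0572] [0.7221 0.6918 0.0002 0.0002] [ 0.0002  0.0012 -0.0017 -0.0007  0.0018  0.0011] [-0.3365  0.1244  0.4361]
15.4 [0.5094 0.1157 0.057 ] [0.7221 0.6918 0.0001 0.0001] [ 0.0005  0.0038 -0.0012 -0.0013  0.0009  0.    ] [-0.335   0.2698 -1.1284]
15.45 [0.5094 0.1157 0.057 ] [0.7221 0.6918 0.0001 0.0001] [ 0.0001  0.001  -0.0015 -0.0003  0.0004 -0.0009] [ 0.0239 -0.2777 -1.3338]
15.5 [0.5094 0.1157 0.0569] [0.7221 0.6918 0.0001 0.0001] [-0.0004  0.0029  0.0002 -0.001  -0.0002  0.0012] [ 0.989   0.2248 -0.2773]
15.55 [0.5094 0.1157 0.0569] [0.7221 0.6917 0.     0.    ] [ 0.2233  0.4266 -0.2156  0.9286 -0.      1.8371] [-0.7212  0.159  -0.9926] 0.013933363078942364
tcp px [277.3579 268.3164] blob [278.3131 270.4176] [ 259  214   40  115 4076]
((278.4999694824219, 271.0), (38.99999237060547, 113.99998474121094), 0.0)
-0.009 [[258.7, 330.8], [296.0, 330.8], [256.9, 219.5], [297.6, 219.5]]
0.006 [[260.4, 311.8], [294.5, 311.8], [258.9, 209.3], [295.8, 209.3]]
```

View pics/w8b.png

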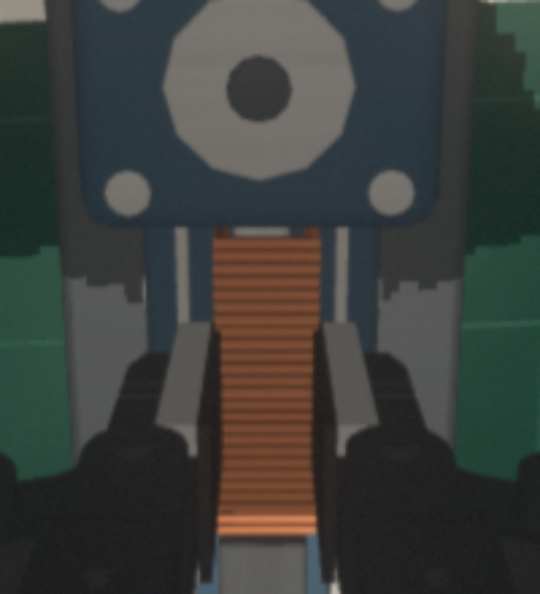

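{"op": "drive_tool", "data": {
  "increments": [
    [[-0.8,-1.5,0],[0,0,0],0],
    [[0,0,0],[0,0,0],0],
    [[0,0,-2],[0,0,0],0],
    [[0,0,-2],[0,0,0],0],
    [[0,0,0],[0,0,0],0],
    [[0,0,0],[0,0,0],0]
  ]
}}

```text
clock: 16.05
eef_pos: [0.5084, 0.114, 0.0525]
tool_rot: [0.722, 0.692, -0.0, -0.0]
ft_force: [-0.2, -0.2, -1.2]
grip_width: 0.0142
grasp_force: 59.6
```

{"op": "drive_tool", "data": {
  "increments": [
    [[0,0,-1.5],[0,0,0],0],
    [[0,0,-1.5],[0,0,0],0],
    [[0,0,-1],[0,0,0],0],
    [[0,0,0],[0,0,0],0],
    [[0,0,0],[0,0,0],0]
  ]
}}

```text
clock: 16.47
eef_pos: [0.5085, 0.1141, 0.0487]
tool_rot: [0.722, 0.692, -0.0, -0.0]
ft_force: [-1.0, -0.2, -0.0]
grip_width: 0.014
grasp_force: 59.6
```

{"op": "drive_tool", "data": {
  "increments": [
    [[0,0,-1.5],[0,0,0],0],
    [[0,0,-1.5],[0,0,0],0],
    [[0,0,-1.5],[0,0,0],0],
    [[0,0,-1],[0,0,0],0],
    [[0,0,0],[0,0,0],0],
    [[0,0,0],[0,0,0],0]
  ]
}}

```text
clock: 16.97
eef_pos: [0.5085, 0.1141, 0.0432]
tool_rot: [0.722, 0.692, -0.0, -0.0]
ft_force: [0.5, -0.0, -0.2]
grip_width: 0.014
grasp_force: 59.6
```

{"op": "drive_tool", "data": {
  "increments": [
    [[0,0,-1],[0,0,0],0],
    [[0,0,-1],[0,0,0],0],
    [[0,0,0],[0,0,0],0],
    [[0,0,0],[0,0,0],0]
  ]
}}

```text
clock: 17.3
eef_pos: [0.5085, 0.1141, 0.0413]
tool_rot: [0.722, 0.692, -0.0, -0.0]
ft_force: [-0.5, -1.1, -0.4]
grip_width: 0.0139
grasp_force: 59.6
```

{"op": "drive_tool", "data": {
  "increments": [
    [[0,0,-0.8],[0,0,0],0],
    [[0,0,-0.8],[0,0,0],0],
    [[0,0,0],[0,0,0],0],
    [[0,0,0],[0,0,0],0]
  ]
}}

```text
clock: 17.63
eef_pos: [0.5087, 0.1141, 0.0398]
tool_rot: [0.722, 0.692, 0.0, 0.0]
ft_force: [-0.2, 0.9, 0.7]
grip_width: 0.0139
grasp_force: 59.7
```

{"op": "drive_tool", "data": {
  "increments": [
    [[0,0,-0.8],[0,0,0],0],
    [[0,0,0],[0,0,0],0],
    [[0,0,0],[0,0,0],0]
  ]
}}

```text
clock: 17.88
eef_pos: [0.5087, 0.1141, 0.0398]
tool_rot: [0.722, 0.692, 0.0, 0.0]
ft_force: [-2.2, -0.5, 6.1]
grip_width: 0.0138
grasp_force: 60.3
```

{"op": "drive_tool", "data": {
  "increments": [
    [[0,0,0.8],[0,0,0],0],
    [[0,0,0],[0,0,0],0.2],
    [[0,0,0],[0,0,0],0.35],
    [[0,0,0],[0,0,0],0.4],
    [[0,0,15],[0,0,0],0.4],
    [[0,0,35],[0,0,0],0.4],
    [[0,0,40],[0,0,0],0.4],
    [[0,-15,30],[0,0,0],0.4]
  ]
}}

```text
clock: 18.55
eef_pos: [0.5091, 0.1008, 0.162]
tool_rot: [0.721, 0.693, 0.001, -0.0]
ft_force: [1.7, -0.0, 0.2]
grip_width: 0.0344
grasp_force: 0.0
```

{"op": "drive_tool", "data": {
  "increments": [
    [[-1,-36,5],[0,0,0],0.2],
    [[-2,-36,0],[0,0,0],0],
    [[-2,-36,0],[0,0,0],0],
    [[-1.5,-33,-5],[0,0,0],0],
    [[0,0,-20],[0,0,0],0],
    [[0,0,0],[0,0,0],0],
    [[0,0,0],[0,0,0],0]
  ]
}}

```text
clock: 19.13
eef_pos: [0.5009, -0.042, 0.1388]
tool_rot: [0.723, 0.691, -0.001, -0.001]
ft_force: [-0.0, 0.4, 0.1]
grip_width: 0.0002
grasp_force: 0.0
```

```bash
python3 - <<'E'
from h import *
import pickle
np.set_printoptions(precision=4,suppress=True)
w=camera("wrist");t=camera("top");pickle.dump((w,t),open("f.pkl","wb"))
o=get_obs();print(o["clock"],o["eef_pos"],o["tool_rot"],o["ft_force"],o["grip_width"])
i=cv2.resize(w["image"][:,:,::-1],None,fx=1.2,fy=1.2)[:, 150:500];j=cv2.resize(t["image"][190:250,180:310,::-1],None,fx=3.4,fy=3.4)
c=np.zeros((504,800,3),np.uint8);c[:,:350]=i;c[:j.shape[0],355:355+j.shape[1]]=j[:,:445];cv2.imwrite("pics/f.png",c)
E
```

```text
19.2333 [ 0.5023 -0.0412  0.1401] [ 0.7218  0.6921  0.0001 -0.0001] [-0.0572 -0.5716  0.2496] -8.958772491403731e-05
```

View pics/f.png

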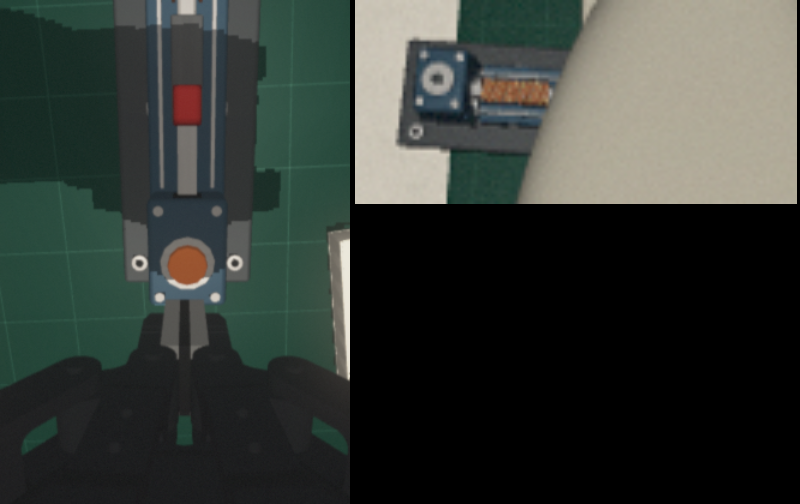

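{"op": "drive_tool", "data": {
  "increments": [
    [[0,-0.8,-30],[0,0,0],0],
    [[0,0,-25],[0,0,0],0],
    [[0,0,-11],[0,0,0],0],
    [[0,0,0],[0,0,0],0],
    [[0,0,0],[0,0,0],0],
    [[0,0,0],[0,0,0],0]
  ]
}}

```text
clock: 19.73
eef_pos: [0.5034, -0.0421, 0.0751]
tool_rot: [0.722, 0.692, 0.001, 0.001]
ft_force: [0.5, -0.5, 0.6]
grip_width: 0.0
grasp_force: 0.0
```

{"op": "drive_tool", "data": {
  "increments": [
    [[0,0,-1.5],[0,0,0],0],
    [[0,0,-1],[0,0,0],0],
    [[0,0,-1],[0,0,0],0],
    [[0,0,0],[0,0,0],0],
    [[0,0,0],[0,0,0],0]
  ]
}}

```text
clock: 20.15
eef_pos: [0.5028, -0.0427, 0.0708]
tool_rot: [0.722, 0.692, 0.001, 0.001]
ft_force: [0.4, 0.5, 1.7]
grip_width: -0.0001
grasp_force: 0.9
```

Contact at 71 mm as expected; press gently.

{"op": "drive_tool", "data": {
  "increments": [
    [[0,0,-1],[0,0,0],0],
    [[0,0,-1],[0,0,0],0],
    [[0,0,0],[0,0,0],0],
    [[0,0,0],[0,0,0],0]
  ]
}}

```text
clock: 20.48
eef_pos: [0.5024, -0.0428, 0.0683]
tool_rot: [0.722, 0.692, 0.0, 0.0]
ft_force: [0.5, -0.5, 3.1]
grip_width: 0.0005
grasp_force: 1.4
```

{"op": "drive_tool", "data": {
  "increments": [
    [[0,0,-1],[0,0,0],0],
    [[0,0,-1],[0,0,0],0],
    [[0,0,0],[0,0,0],0],
    [[0,0,0],[0,0,0],0]
  ]
}}

```text
clock: 20.82
eef_pos: [0.5023, -0.0428, 0.0663]
tool_rot: [0.722, 0.692, 0.0, 0.0]
ft_force: [1.0, -0.1, 4.3]
grip_width: 0.0002
grasp_force: 1.7
```

{"op": "drive_tool", "data": {
  "increments": [
    [[0,0,-0.3],[0,0,0],0],
    [[0,0,0],[0,0,0],0],
    [[0,0,0],[0,0,0],0],
    [[0,0,0],[0,0,0],0],
    [[0,0,10],[0,0,0],0],
    [[0,0,35],[0,0,0],0],
    [[0,0,38],[0,0,0],0],
    [[0,0,38],[0,0,0],0]
  ]
}}

```text
clock: 21.48
eef_pos: [0.5, -0.0424, 0.1874]
tool_rot: [0.722, 0.692, -0.002, -0.002]
ft_force: [1.4, 0.1, -0.2]
grip_width: -0.0003
grasp_force: 0.0
```

{"op": "drive_tool", "data": {
  "increments": [
    [[-25,-30,8],[0,0,0],0],
    [[-25,-30,8],[0,0,0],0],
    [[-25,-30,8],[0,0,0],0],
    [[-25,-30,8],[0,0,0],0],
    [[-20,-30,0],[0,0,0],0],
    [[0,-30,0],[0,0,0],0],
    [[0,0,0],[0,0,0],0],
    [[0,0,0],[0,0,0],0]
  ]
}}

```text
clock: 22.15
eef_pos: [0.381, -0.2233, 0.2188]
tool_rot: [0.723, 0.69, 0.0, -0.001]
ft_force: [-0.9, -0.1, 0.3]
grip_width: -0.0002
grasp_force: 0.0
```

```bash
python3 - <<'E'
from h import *
np.set_printoptions(precision=4,suppress=True)
t=camera("top");o=get_obs();print(o["clock"],o["eef_pos"],o["ft_force"])
hsv=cv2.cvtColor(t["image"],cv2.COLOR_RGB2HSV)
for n,lo,hi,z in (("red",(0,150,80),(4,255,255),.08),("stick",(5,90,60),(18,255,255),.047)):
    m=cv2.inRange(hsv,lo,hi);m[:, :190]=0;m[:,312:]=0;m[:200]=0;m[240:]=0
    k,l,s,ce=cv2.connectedComponentsWithStats(m)
    for i in range(1,k):
        if s[i,4]>5:
            print(n,s[i],onplane(t,ce[i],z),"ends y",onplane(t,(s[i,0],ce[i,1]),z)[1],onplane(t,(s[i,0]+s[i,2],ce[i,1]),z)[1])
i=cv2.resize(t["image"][190:250,180:440,::-1],None,fx=3,fy=3);cv2.imwrite("pics/g.png",i)
E
```

```text
22.2 [ 0.3812 -0.2224  0.2186] [ 0.3598  0.7594 -1.2481]
red [242 213   7   7  37] [0.5044 0.0639 0.08  ] ends y 0.0713858378279261 0.05422841301587444
stick [214 213  16   8  95] [0.5066 0.1275 0.047 ] ends y 0.14624768136010408 0.10563960528855845
stick [285 215   8   8  51] [ 0.5046 -0.0424  0.047 ] ends y -0.033846920330887334 -0.05405591209184924
```

View pics/g.png

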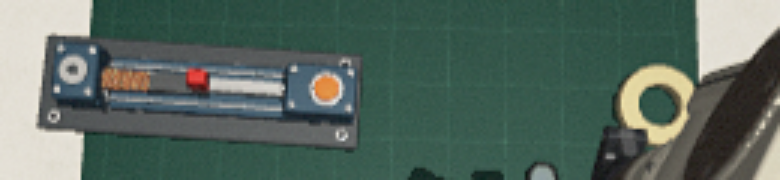

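```bash
python3 -c "
from workcell import job_done
print(job_done())"
```

```text
the job is handed in; nothing more can be done
None
```

The job is handed in at about 22 s: the follower was caught and held, the stick was set on the rail, and one gentle press of the button fed it home. The last picture puts the grip where a fully fed stick leaves it, and the tape, loupe, pliers and jar were left alone.

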